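Dip the turntable bearing and present the gauge to the microscope

ROBOT

A 6-joint arm with a two-finger parallel gripper is mounted at the origin on the work surface. World frame = base frame: x ahead of the robot, y to its left, z up, the work surface at z = 0. Lengths are in m, angles in rad, forces in N, time in s.
With the tool pointing down it reaches from about 0.425 to 0.95 m from the base axis. Payload 3.5 kg.
Tool frame: the origin (TCP) lies between the finger pads; the fingertips stand 19 mm ahead of it and the grasp point (between the pads) is the TCP (ctrl.nose_length is the distance from the TCP to the fingertips, in m); z points along the fingers, y is the line along which they close (so a half turn about z gives the same grasp; the last joint's range is limited). The gripper opens to 85 mm and grips with 20 to 120 N. Pads are 22 mm wide; open, the fingers measure 114 mm over their backs; the gripper's body (76 mm by 85 mm) begins 54 mm behind the grasp point. The pads swing forward as they close: fully open they stand 13 mm farther back than shut.
Start: joints at [1.061, 0.286, 1.577, -0, 1.279, -0.15], TCP at [0.238, 0.632, 0.25] pointing down, gripper open.
Joint ranges: [-2.77, 2.77], [-0.9, 2.22], [0.21, 2.48], [-1.53, 4.67], [0.24, 2.81], [-2.84, 2.84]. Speed limits (rad/s): [2.79, 2.79, 3.14, 3.14, 3.14, 3.14].

INTERFACE

Orientations are given as a unit quaternion [x, y, z, w].
In Python, from plant import ctrl gives the robot as it stands.
- The arm moves only by the tool apply_moves, never from a script. Its argument "series" is a list of rows, each a list of 6 numbers: the shift along the world's x, y, z scaled (see below), then the turn, a rotation vector about the world's x, y, z scaled (see below). A call has 1 to 20 rows; each row is the pose to reach, as a shift and turn from the pose commanded when the call began; what a row does not reach only later rows make up. The controller multiplies each number of a shift by 0.8 m and each number of a turn by 45 degrees. A row lasts 1/8 s, in which the tool goes at most 62.5 mm and 10.7 degrees, less where a joint would pass 70% of its speed; a pose out of reach is approached as far as the arm can. A call with a number of a shift or a turn outside -1 to 1 is refused whole. A call with a gripper value outside its range is refused whole. "jaw" is the opening, from 0 (shut) to 1 (fully open), set as the call begins (left out, the last holds). The fingers move at their own pace and stop on an object; "squeeze" is the grip in N (left out, the last holds). Time passes only in rows, so rows that repeat a pose let the fingers close. It gives the time, the measured TCP pose, the force, the opening and the grip force at its end, in the units of the state.
- ctrl.get_state(): the state, without advancing time (a new reading comes with each control period).
- ctrl.read_camera(name): name is "scene" or "side" or "wrist"; returns the picture (480x640x3 uint8, red, green, blue); there is no depth.
- ctrl.get_calibration(name): a dict with "fx", "fy", "cx", "cy" (pixels), "xyz" and "orientation" of the camera in the world; the wrist camera has in their place "hand_eye" (4x4, takes a point from camera to tool coordinates, whose origin is the TCP and whose axes are the flange's). Camera axes: x right, y up, looking along -z (the intrinsics and any distortion apply to the point x, -y, -z); pixel columns grow to the right and rows downward; lengths in m; the calibration is good to about 2 mm. A picture is of the moment at which its call begins: read the wrist's pose just before it. get_calibration takes no time and is no camera call.
- ctrl.sign_off(): hands the job in; it is judged then, once.
Trained networks look in the newest picture that a camera, given by its name, has taken for a name from the list of things; names that differ only in an ending like _2 or _b are one class to them, and where a whole thing is asked for, a point or a joint stands for the part that bears it (a point fixed in the world has none). Each returns a list of dicts, best first, with "p" (0 to 1); they miss things now and then, are a little off and sometimes report something else, mostly with a low value. They report only what shows in the picture. A call takes as long as a camera call. They do not tell look-alikes from the thing itself.
- ctrl.boxes_of(thing, camera): "xy" ([column, row] as shares, 0 to 1, of the picture: columns of its width, rows of its height, amid what is visible of it).
- ctrl.silhouettes(thing, camera): "pixels" (480x640 bool, what is visible of it) and "xy" ([column, row] as shares, 0 to 1, of the picture: columns of its width, rows of its height, amid what is visible of it).
The state is a dict: "time": time; "qpos": joint angles; "dq": joint speeds; "joint_efforts": joint torques, N m; "eef_pos": TCP position; "tcp_rot": TCP orientation; "contact_force": force on the tool from outside, world axes, zero at the start; "wrist_torque": the same for the moment, N m; "opening": opening from 0.0 (shut) to 1.0 (fully open); "finger_force": force on a finger pad.
Only numpy, scipy, OpenCV 4.12 (cv2) and the standard library are available. Lean on these libraries where they do the work, as an engineer would, in place of code of your own. Each camera call takes 0.05 s, during which the arm holds its last target. There are 200 camera calls.

TASK

Check the oil level in the turntable's platter bearing: take the dip gauge with the yellow handle out of the tool block, lower it gently into the brass bearing sleeve until its collar stops on the sleeve's rim, then draw it right out again. For the reading, hold the gauge by its handle with the rod level and its tip in focus, 75 mm straight below the middle of the microscope's ring light, and finish while still holding it there, motionless. Do not lay or touch the gauge on the desk, do not touch the microscope or bump the turntable, and leave the other things where they are.

Things in the scene. Friction and masses are not known exactly. Their poses are not given: they have to be found in the camera images.
- gauge: dip gauge, 63 to 117 g, upright in one of the tool block's three pockets (which one varies). Origin on its axis at the underside of the brass collar; own z runs from the tip towards the handle. Steel rod 8 mm thick from z -62 mm (tip) to 0; collar 28 mm in diameter, z 0 to 8; neck 10 mm, z 8 to 20; round yellow handle 15 mm in diameter, z 20 to 100; black end cap to 105
- gauge_tip (a point): the tip of the gauge's rod, on its axis, 62 mm below the collar's underside
- block: fixed wooden tool block 60 x 190 x 72 mm, origin at the centre of its underside, long side along own y. Three round pockets 14 mm wide, 66 mm deep in its top at y -65, 0 and +65 mm; gauge, red screwdriver and brush stand in them with collar or shoulder on the block's top, 72 mm above the desk
- turntable: fixed black turntable, platter lifted off: plinth 450 (own x) x 350 (own y) mm, its top 85 mm above the desk; origin on the desk under its centre. Bearing sleeve at own x -55, y 0; tonearm on its rest, up to 150 mm above the desk, at own x 115 to 185, y -160 to 115; motor pulley at x -155, y 105, 101 mm above the desk
- bearing_mouth (a point): centre of the mouth of the brass bearing sleeve, level with its rim, 110 mm above the desk; z up. Sleeve 34 mm in outside diameter, 25 mm proud of the plinth; bore vertical, 13 mm in diameter, 70 mm deep, countersunk to 19 mm over the top 4 mm: the gauge's rod has 2.5 mm of room all round and its collar meets the rim with the tip 8 mm off the bottom
- microscope: fixed inspection microscope on a white boom stand; origin on the desk straight under the lens. Lens, ring light (104 mm in diameter, underside 255 mm above the desk) and purple camera share the vertical axis through the origin; focusing block, boom bars (about 300 to 450 mm up) and column lie on the own -y side, the foot 260 x 200 x 42 mm at y -380 mm; clear air under the ring light
- focus (a point): focal point of the microscope, in the air on the lens axis, 75 mm below the ring light's underside and 180 mm above the desk
- driver: stubby red screwdriver standing in the tool block, handle 19 mm in diameter, its top 36 mm above the block; origin on its axis at the block's top; leave alone
- brush: stylus brush standing in the tool block, 20 mm in diameter, its top 34 mm above the block; origin on its axis at the block's top; leave alone
- oil: small white oil bottle with red cap, 32 mm in diameter, 78 mm tall, upright on the desk; origin at the centre of its underside; leave alone
- blower: dark grey rubber air blower, 62 mm in diameter, 115 mm tall, upright on the desk; origin at the centre of its underside; leave alone
- phone: black smartphone 150 x 73 x 9 mm lying on the desk; origin at the centre of its underside; leave alone
- clamp: aluminium record clamp, 76 mm in diameter, 30 mm tall, lying on the turntable's plinth; origin at the centre of its underside; leave alone
- marker: red marker pen with black cap, 130 x 12 x 12 mm, lying on the desk; origin at the middle of its underside; leave alone
Things that resemble listed ones, but are neither listed nor needed, are in the scene too. Of the things that look like the gauge, the smaller one is meant. Several things have the shape of the block; the one meant has the colours described above.

How it is judged:
On the way, in this order (a step that is already met when the one before it is completed fails the run):
1. the gauge's rod is in the bearing sleeve, upright, with its collar down on the rim (axis within 5 mm, collar within 3 mm of the rim) (horizontal distance between gauge and bearing_mouth below 0.005 m and horizontal distance between gauge_tip and bearing_mouth below 0.006 m and z of gauge in the frame of bearing_mouth between -0.004 and 0.003 m and angle between gauge's own z axis and vertical below 0.12 rad), for 0.2 s.
2. the gauge is drawn right out: its tip is above the sleeve's rim (z of gauge_tip in the frame of bearing_mouth above 0.008 m), for 0.1 s.
At the end, for the whole second after the job is handed in: The gauge is held in the gripper by its handle side (above the collar) and carried by nothing else, its tip within 15 mm of the microscope's focal point, its rod level within 10 degrees, at rest; every other loose thing is within 30 mm of where it started (distance between gauge_tip and focus below 0.015 m and angle between gauge's own z axis and vertical between 1.396 and 1.745 rad and linear speed of gauge below 0.02 m/s and angular speed of gauge below 0.2 rad/s and contact force between the fingers and gauge above 1 N and z of the grasp point in the frame of gauge above 0.012 m and contact force between gauge and microscope below 0.1 N and contact force between gauge and turntable below 0.1 N and contact force between gauge and block below 0.1 N and distance of each of driver, brush, oil, blower, phone, clamp, marker from where it was at the start of the episode below 0.03 m); the arm keeps its last pose, push and grip.
It fails at once if the gauge is rammed or dropped into the bearing, or knocked against the turntable (over 40 N) (contact force between gauge and turntable above 40 N).
It fails at once if the microscope is touched (over 2 N) (contact force between microscope and anything else above 2 N).
It fails at once if the arm or gripper bumps the turntable (over 10 N) (contact force between any of the arm, the fingers and turntable above 10 N).
It fails at once if the gauge is laid, dropped or touched down on the desk (tip under 4 mm or collar under 30 mm above it) (height (world z) of gauge_tip below 0.004 m or height (world z) of gauge below 0.03 m).
It fails at once if another loose thing is pushed away or knocked over (moved over 30 mm) (distance of any of driver, brush, oil, blower, phone, clamp, marker from where it was at the start of the episode above 0.03 m).
It also fails if it takes over 48 s, if anything falls off the work surface, if the arm or the gripper's body presses on something with over 40 N, if the wrist force passes 120 N, or if a joint passes its speed limit or range.

## Working session

There is one attempt and no reset: what is moved stays moved. The work goes in short steps, Python scripts to look and compute and a tool call to move; the robot and the scene stay as the last step left them, time stands still between calls to the robot, and variables do not carry over. Pictures are saved under pics/ and viewed, at most 10 in all, crops included, and the job is handed in when it is done.

Besides the shell and the picture viewer there is one more tool, called after "Call:" by a JSON object that holds its "api" and its "payload". apply_moves: Moves the arm, as the interface text tells. Shifts and turns lie within -1 to 1; 1 stands for 0.8 m of shift or 45 degrees of turn. Its arguments: {"type":"object","properties":{"series":{"type":"array"},"jaw":{"type":"number"},"squeeze":{"type":"number"}},"required":["series"]}

```bash
ls; mkdir -p pics
cat > h.py <<'E'
import numpy as np, cv2
from scipy.spatial.transform import Rotation as R
from plant import ctrl
def cam(name, st=None):
    c=ctrl.get_calibration(name)
    K=(c['fx'],c['fy'],c['cx'],c['cy'])
    if 'hand_eye' in c:
        st=st or ctrl.get_state(); H=np.array(c['hand_eye'])
        Rt=R.from_quat(st['tcp_rot']).as_matrix()
        return K,Rt@H[:3,:3],Rt@H[:3,3]+np.array(st['eef_pos']),c
    return K,R.from_quat(c['orientation']).as_matrix(),np.array(c['xyz']),c
def ray(C,u,v):
    K,Rm,p,c=C
    d=Rm@np.array([(u-K[2])/K[0],-(v-K[3])/K[1],-1]); return p,d
def onz(C,u,v,z):
    p,d=ray(C,u,v); return p+d*(z-p[2])/d[2]
def proj(C,X):
    K,Rm,p,c=C; q=Rm.T@(np.array(X)-p); return K[2]+K[0]*q[0]/-q[2], K[3]-K[1]*q[1]/-q[2]
def tri(C1,uv1,C2,uv2):
    p1,d1=ray(C1,*uv1);p2,d2=ray(C2,*uv2)
    t=np.linalg.lstsq(np.c_[d1,-d2],p2-p1,rcond=None)[0]
    a=p1+d1*t[0];b=p2+d2*t[1]; return (a+b)/2,np.linalg.norm(a-b)
def snap(name,fn):
    st=ctrl.get_state(); im=ctrl.read_camera(name); cv2.imwrite('pics/'+fn,im[:,:,::-1]); return im,cam(name,st)
E
python3 - <<'E'
from h import *
for n in ['scene','side','wrist']:
    im,C=snap(n,n+'0.png'); print(n,C[3])
    for t in ['gauge','block','turntable','microscope','driver','brush','oil','blower','phone','clamp','marker']:
        for d in ctrl.boxes_of(t,n):
            if d['p']>.2: print(' ',t,round(d['p'],2),[round(d['xy'][0]*640),round(d['xy'][1]*480)])
E
```

```text
pics
scene {'fx': 437.1432819599522, 'fy': 437.1432819599522, 'cx': 321.7698325203875, 'cy': 243.7462394438264, 'xyz': array([ 1.37016683, -0.31368851,  0.7487817 ]), 'orientation': array([0.37739958, 0.2765818 , 0.52365839, 0.71193676])}
  gauge 0.88 [504, 224]
  gauge 0.72 [471, 217]
  block 0.69 [445, 245]
  block 0.69 [417, 211]
  turntable 0.69 [348, 309]
  turntable 0.45 [194, 341]
  microscope 0.71 [440, 244]
  microscope 0.62 [79, 220]
  driver 0.61 [448, 228]
  brush 0.59 [427, 229]
  oil 0.67 [460, 287]
  blower 0.59 [148, 293]
  phone 0.87 [194, 344]
  clamp 0.73 [396, 277]
  clamp 0.51 [195, 342]
  marker 0.62 [207, 294]
  marker 0.6 [461, 286]
side {'fx': 518.6086486500607, 'fy': 518.6086486500607, 'cx': 315.34476770841746, 'cy': 241.04608299225507, 'xyz': array([-0.15560072, -0.74411293,  0.65265623]), 'orientation': array([ 0.48163469, -0.17493716, -0.31431181,  0.79914523])}
  gauge 0.94 [220, 169]
  gauge 0.73 [207, 192]
  gauge 0.41 [285, 216]
  block 0.87 [153, 258]
  block 0.77 [219, 229]
  turntable 0.96 [361, 257]
  microscope 0.89 [521, 168]
  microscope 0.52 [422, 376]
  microscope 0.39 [218, 230]
  brush 0.65 [361, 258]
  brush 0.53 [230, 220]
  brush 0.33 [423, 380]
  oil 0.75 [287, 217]
  phone 0.94 [494, 342]
  phone 0.33 [359, 260]
  clamp 0.8 [332, 216]
  marker 0.78 [423, 377]
wrist {'fx': 418.16628183966384, 'fy': 418.16628183966384, 'cx': 314.101253730926, 'cy': 240.08957785704206, 'hand_eye': array([[ 2.52776289e-04,  9.59854522e-01,  2.80498188e-01,
         7.09646769e-02],
       [ 9.99999734e-01, -4.34544578e-04,  5.85826804e-04,
         4.85226072e-04],
       [ 6.84197474e-04,  2.80497965e-01, -9.59854376e-01,
        -1.25251569e-01],
       [ 0.00000000e+00,  0.00000000e+00,  0.00000000e+00,
         1.00000000e+00]])}
  block 0.8 [66, 343]
  block 0.57 [207, 447]
```

View pics/scene0.png

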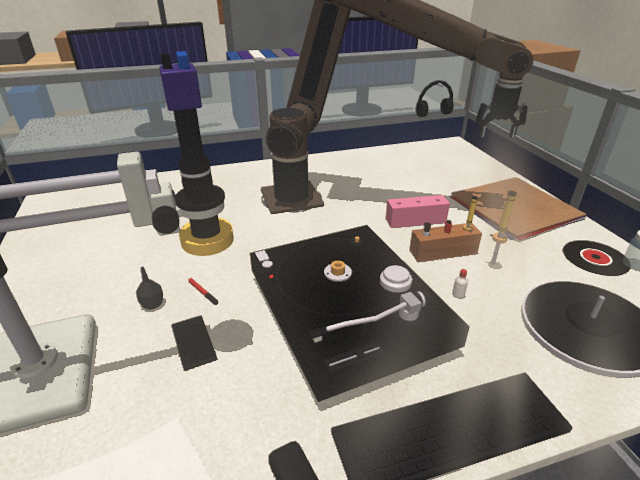

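View pics/side0.png

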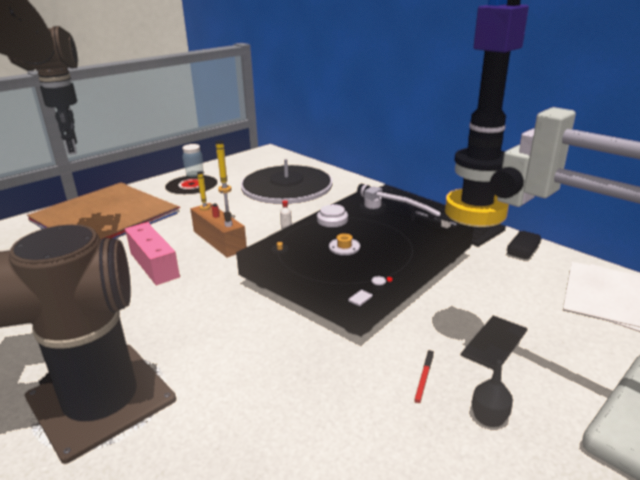

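Run:
```python
from h import *
S,D=cam('scene'),cam('side')
for a in [(504,224),(471,217)]:
  for b in [(220,169),(207,192)]: print(a,b,tri(S,a,D,b))
m=ctrl.silhouettes
for n in ['scene','side']:
  ctrl.read_camera(n)
  for d in m('microscope',n)+m('gauge',n):
    v,u=np.nonzero(d['pixels']); print(n,round(d['p'],2),len(u),u.min(),u.max(),v.min(),v.max())
```

```text
(504, 224) (220, 169) (array([0.56035107, 0.45635106, 0.14053488]), np.float64(0.015840275489014823))
(504, 224) (207, 192) (array([0.51989382, 0.48890765, 0.0910915 ]), np.float64(0.02164354339774859))
(471, 217) (220, 169) (array([0.52019623, 0.38070548, 0.16261543]), np.float64(0.03426452409569402))
(471, 217) (207, 192) (array([0.48009364, 0.40790501, 0.11703385]), np.float64(4.5326924524620813e-05))
scene 0.87 23415 0 232 51 431
scene 0.78 564 491 519 191 264
scene 0.64 178 464 476 197 230
side 0.58 480 217 231 139 210
```

The gauge meant is the smaller one in the brown block: scene (471,217), side (203,190). The large one stands beside it at scene (505,225). The pink block is a decoy. The sleeve is at scene (338,266), side (344,240), and the ring light at scene (206,237), side (477,207).

```bash
python3 - <<'E'
from h import *
S,D=cam('scene'),cam('side')
def yel(fn,x0,x1,y0,y1,lo=(15,150,80),hi=(35,255,255)):
    im=cv2.imread('pics/'+fn); m=cv2.inRange(cv2.cvtColor(im,cv2.COLOR_BGR2HSV),lo,hi)
    k=np.zeros_like(m);k[y0:y1,x0:x1]=m[y0:y1,x0:x1]
    v,u=np.nonzero(k); return u,v
for fn,b,C in [('scene0.png',(170,240,210,260),S),('side0.png',(435,520,180,230),D)]:
    u,v=yel(fn,*b); print('ring',u.min(),u.max(),v.min(),v.max(),len(u))
    # fit cylinder axis: search xy by silhouettes of cylinder z .255...z1
for fn,b,C in [('scene0.png',(322,355,255,280),S),('side0.png',(330,360,228,250),D)]:
    u,v=yel(fn,*b,lo=(8,100,60)); print('sleeve',u.min(),u.max(),v.min(),v.max(),len(u))
    uc=(u.min()+u.max())/2; print(onz(C,uc,v.min()+ (5 if C is S else 4),.11))
print('sleeve',tri(S,(338.5,264.5),D,(344.5,238)))
print('ring c',tri(S,(206.5,237),D,(477,207)))
print('drv',onz(S,448,227,.095),onz(D,215,211,.095)); print('brush',onz(S,427.5,228,.09),onz(D,228,220,.09))
print('gauge collar',onz(S,468,228,.076)); print('big base',onz(S,494,265,0),onz(D,228,212,.0))
import itertools
for n,pts in [('blkS',[(412,236),(413,259),(480,251),(478,229)])]:
    for p in pts: print(n,p,onz(S,*p,.072),onz(S,*p,0))
print('tt',onz(S,320,400,.06),[onz(S,*p,.085).round(3) for p in [(251,255),(368,227),(466,325),(322,385)]])
print('phone',onz(S,194,342,0),'blower',onz(S,150,305,0),'mk',onz(S,203,291,0),'oil',onz(S,460,296,0),'foot',onz(S,95,320,.04),onz(S,3,430,0))
# big one handle/top
print('bigtop',tri(S,(511,193),D,(220,146)),'small top',tri(S,(474,197),D,(202,173)))
E
python3 -c "
import cv2
a=cv2.imread('pics/scene0.png')[170:280,380:540];b=cv2.imread('pics/side0.png')[130:260,140:300]
a=cv2.resize(a,(800,550)[:2]);cv2.imwrite('pics/a.png',a);cv2.imwrite('pics/b.png',cv2.resize(b,(640,520)))"
```

```text
ring 180 231 219 254 85
ring 445 507 190 224 1316
sleeve 331 345 260 274 183
[ 0.57273859 -0.02200052  0.11      ]
sleeve 336 352 232 247 210
[ 0.57158977 -0.01752966  0.11      ]
sleeve (array([ 0.56942161, -0.02022835,  0.10766795]), np.float64(0.0021929652954025447))
ring c (array([ 0.60286531, -0.31481165,  0.26735141]), np.float64(0.00021475490396156557))
drv [0.47786259 0.33963787 0.095     ] [0.45377385 0.33189866 0.095     ]
brush [0.4585327  0.28631579 0.09      ] [0.45337926 0.27268216 0.09      ]
gauge collar [0.47391571 0.41106691 0.076     ]
big base [0.56719503 0.45229793 0.        ] [0.58149424 0.48136427 0.        ]
blkS (412, 236) [0.4586741  0.23997503 0.072     ] [0.36170417 0.298877   0.        ]
blkS (413, 259) [0.55895926 0.19164484 0.072     ] [0.47265825 0.24540516 0.        ]
blkS (480, 251) [0.57957997 0.38078655 0.072     ] [0.49547271 0.45466888 0.        ]
blkS (478, 229) [0.48194513 0.4400369  0.072     ] [0.3874509  0.52022262 0.        ]
tt [ 0.88966708 -0.16573738  0.06      ] [array([ 0.434, -0.213,  0.085]), array([0.396, 0.131, 0.085]), array([0.822, 0.18 , 0.085]), array([ 0.878, -0.158,  0.085])]
phone [ 0.61415973 -0.38243864  0.        ] blower [ 0.45303505 -0.47994458  0.        ] mk [ 0.43735711 -0.34771108  0.        ] oil [0.65545898 0.28661088 0.        ] foot [ 0.51790237 -0.59079459  0.04      ] [ 0.73384988 -0.73836897  0.        ]
bigtop (array([0.55866594, 0.44936694, 0.22085928]), np.float64(0.009648214437472505)) small top (array([0.47239075, 0.40859439, 0.17468421]), np.float64(0.003948405579961109))
```

View pics/a.png

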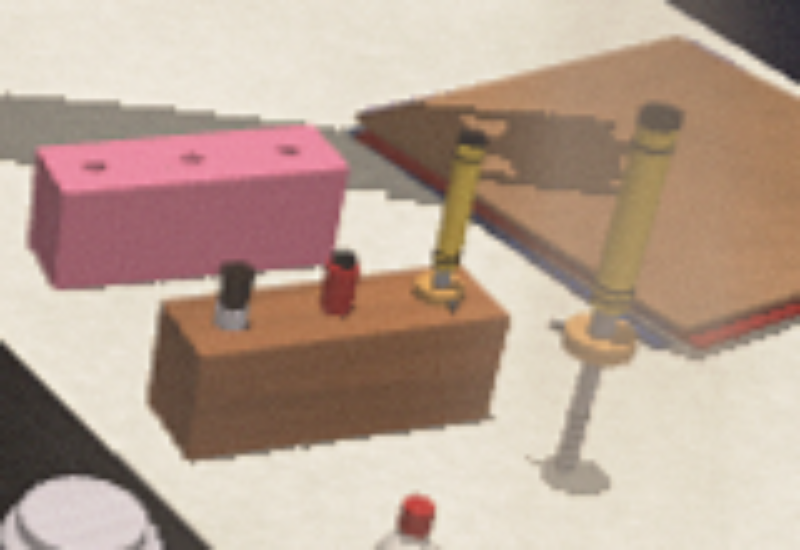

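Run:
```python
from h import *
s=ctrl.get_state(); Rm=R.from_quat(s['tcp_rot']).as_matrix(); print(s['time'],s['eef_pos'],s['qpos'],'\n',Rm.round(3))
t=np.radians(25); z=np.array([0,np.sin(t),-np.cos(t)]); x=np.array([0,-np.cos(t),-np.sin(t)]); T=np.c_[x,np.cross(z,x),z]
print((R.from_matrix(T)*R.from_matrix(Rm).inv()).as_rotvec(degrees=True)/45, (np.array([.473,.41,.26])-s['eef_pos'])/.8)
# microscope: fit axis from ring underside ellipse in side + camera
D=cam('side');S=cam('scene')
for X in [(.603,-.315)]:
  for C in (S,D):
    a=np.linspace(0,6.28,60); p=np.array([proj(C,(X[0]+.052*np.cos(k),X[1]+.052*np.sin(k),z)) for k in a for z in (.255,.28)])
    print(p.min(0),p.max(0))
```

```text
2.1 [0.23760965 0.63177177 0.25031008] [ 1.06101934e+00  2.86295874e-01  1.57673235e+00 -2.15355681e-05
  1.27857872e+00 -1.50018898e-01] 
 [[-0.936  0.352  0.   ]
 [ 0.352  0.936 -0.   ]
 [-0.    -0.    -1.   ]]
[ 0.37040062 -0.5350044   2.41342118] [ 0.29423793 -0.27721471  0.0121124 ]
[178.39480093 218.25347791] [233.43541868 257.26181883]
[446.0443278  188.85303344] [509.6908103  226.74473626]
```

```bash
cat >> h.py <<'E'
def wrist(T,q1,q23):
    # ZYZ solutions of wrist (both branches)
    A=(R.from_euler('z',q1)*R.from_euler('y',q23)).inv()*R.from_matrix(T)
    a,b,c=A.as_euler('ZYZ'); out=[]
    for a,b,c in [(a,b,c),(a+np.pi,-b,c+np.pi)]:
        w=lambda x:(x+np.pi)%(2*np.pi)-np.pi
        out.append([w(a),w(b),w(c-np.pi/2)])
    return np.round(out,2)
def tool(z,x):
    z=np.array(z,float);z/=np.linalg.norm(z);x=np.array(x,float);x-=z*(x@z);x/=np.linalg.norm(x);return np.c_[x,np.cross(z,x),z]
E
python3 - <<'E'
from h import *
s=ctrl.get_state();print(wrist(R.from_quat(s['tcp_rot']).as_matrix(),1.061,1.863))
for th in (0,25):
  t=np.radians(th);c,sn=np.cos(t),np.sin(t)
  for az in (-90,-60,-120):
    h=np.array([np.cos(np.radians(az)),np.sin(np.radians(az)),0])
    for nm,x in [('up',(0,0,1)),('dn',(0,0,-1)),('l',np.cross([0,0,1],h)),('r',-np.cross([0,0,1],h))]:
      print(th,az,nm,wrist(tool(c*h-sn*np.array([0,0,1]),x),-.1,1.9).tolist())
E
```

```text
[[-0.    1.28 -0.15]
 [ 3.14 -1.28  2.99]]
0 -90 up [[-1.6, 1.48, -2.81], [1.54, -1.48, 0.33]]
0 -90 dn [[-1.6, 1.48, 0.33], [1.54, -1.48, -2.81]]
0 -90 l [[-1.6, 1.48, 1.9], [1.54, -1.48, -1.24]]
0 -90 r [[-1.6, 1.48, -1.24], [1.54, -1.48, 1.9]]
0 -60 up [[-1.8, 0.99, -2.74], [1.34, -0.99, 0.4]]
0 -60 dn [[-1.8, 0.99, 0.4], [1.34, -0.99, -2.74]]
0 -60 l [[-1.8, 0.99, 1.97], [1.34, -0.99, -1.17]]
0 -60 r [[-1.8, 0.99, -1.17], [1.34, -0.99, 1.97]]
0 -120 up [[-1.43, 1.97, -2.78], [1.72, -1.97, 0.36]]
0 -120 dn [[-1.43, 1.97, 0.36], [1.72, -1.97, -2.78]]
0 -120 l [[-1.43, 1.97, 1.93], [1.72, -1.97, -1.21]]
0 -120 r [[-1.43, 1.97, -1.21], [1.72, -1.97, 1.93]]
25 -90 up [[-1.18, 1.35, -2.88], [1.96, -1.35, 0.26]]
25 -90 dn [[-1.18, 1.35, 0.26], [1.96, -1.35, -2.88]]
25 -90 l [[-1.18, 1.35, 1.83], [1.96, -1.35, -1.31]]
25 -90 r [[-1.18, 1.35, -1.31], [1.96, -1.35, 1.83]]
25 -60 up [[-1.27, 0.88, -3.06], [1.87, -0.88, 0.08]]
25 -60 dn [[-1.27, 0.88, 0.08], [1.87, -0.88, -3.06]]
25 -60 l [[-1.27, 0.88, 1.65], [1.87, -0.88, -1.49]]
25 -60 r [[-1.27, 0.88, -1.49], [1.87, -0.88, 1.65]]
25 -120 up [[-1.01, 1.79, -2.65], [2.13, -1.79, 0.49]]
25 -120 dn [[-1.01, 1.79, 0.49], [2.13, -1.79, -2.65]]
25 -120 l [[-1.01, 1.79, 2.06], [2.13, -1.79, -1.08]]
25 -120 r [[-1.01, 1.79, -1.08], [2.13, -1.79, 2.06]]
```

Run:
```python
from h import *
s=ctrl.get_state(); T=tool([0,.5,-.866],[0,1,0]); print(T.round(2))
print((R.from_matrix(T)*R.from_quat(s['tcp_rot']).inv()).as_rotvec(degrees=True)/45)
```

```text
[[ 0.    1.    0.  ]
 [ 0.87 -0.    0.5 ]
 [ 0.5   0.   -0.87]]
[ 0.58247798  0.40320698 -1.50477058]
```

Call:
{"api": "apply_moves", "payload": {"series": [[0.05, -0.05, 0.06, 0.1, 0.07, -0.25], [0.1, -0.1, 0.07, 0.2, 0.14, -0.5], [0.147, -0.139, 0.07, 0.29, 0.2, -0.752], [0.147, -0.139, 0.07, 0.29, 0.2, -0.752], [0.147, -0.139, 0.07, 0.29, 0.2, -0.752]], "jaw": 0.5}}

```text
time: 2.72
eef_pos: [0.3559, 0.5196, 0.3064]
tcp_rot: [0.455, 0.88, 0.096, -0.096]
contact_force: [-0.2, -0.3, -0.0]
opening: 0.501
finger_force: 0.0
```

Call:
{"api": "apply_moves", "payload": {"series": [[0.05, -0.05, 0, 0.1, 0.07, -0.25], [0.1, -0.1, -0.02, 0.2, 0.14, -0.5], [0.147, -0.139, -0.03, 0.292, 0.203, -0.752], [0.147, -0.139, -0.03, 0.292, 0.203, -0.752], [0.147, -0.139, -0.03, 0.292, 0.203, -0.752], [0.147, -0.139, -0.03, 0.292, 0.203, -0.752]]}}

```text
time: 3.48
eef_pos: [0.4723, 0.4104, 0.2828]
tcp_rot: [0.682, 0.685, 0.182, -0.183]
contact_force: [0.0, -0.5, 0.2]
opening: 0.499
finger_force: 0.0
```

Run:
```python
from h import *
s=ctrl.get_state(); T=tool([0,.5,-.866],[0,1,0]); print(s['time'],s['eef_pos'],s['qpos'],s['contact_force'])
print((R.from_matrix(T)*R.from_quat(s['tcp_rot']).inv()).as_rotvec(degrees=True))
im,C=snap('wrist','w1.png')
for X in [(.473,.41,.072),(.473,.41,.177)]: print(proj(C,X))
for d in ctrl.silhouettes('gauge','wrist'):
    v,u=np.nonzero(d['pixels']); print(round(d['p'],2),len(u),u.min(),u.max(),v.min(),v.max())
```

```text
3.475 [0.4722984  0.41039133 0.28275326] [0.37658477 0.0263954  1.86662744 0.54642361 1.10732728 0.15788181] [ 0.03988829 -0.51555965  0.24676125]
[ 0.0545183   0.03157256 -0.24613391]
(np.float64(314.42895292313466), np.float64(342.3130182500819))
(np.float64(314.49503755136004), np.float64(342.78395788130445))
0.92 943 294 334 323 357
0.67 4045 418 540 112 288
```

View pics/w1.png

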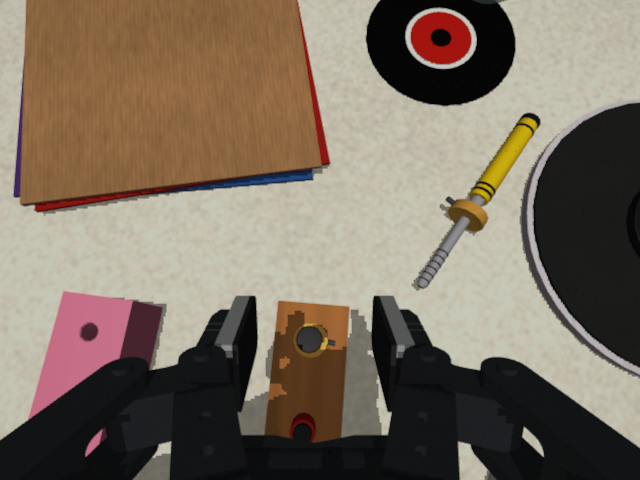

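The picture shows the gauge's cap at (309,340) between the fingers, driver at (303,428) and the large look-alike well to the right; descend with a −2.5 mm x correction.

Call:
{"api": "apply_moves", "payload": {"series": [[-0.003, 0.001, -0.06, 0, 0, 0], [-0.003, 0.001, -0.12, 0, 0, 0], [-0.003, 0.001, -0.16, 0, 0, 0], [-0.003, 0.001, -0.182, 0, 0, 0], [-0.003, 0.001, -0.182, 0, 0, 0], [-0.003, 0.001, -0.182, 0, 0, 0]]}}

```text
time: 4.32
eef_pos: [0.4715, 0.4109, 0.1387]
tcp_rot: [0.682, 0.684, 0.184, -0.183]
contact_force: [-0.5, -0.2, 1.1]
opening: 0.503
finger_force: 0.0
```

Call:
{"api": "apply_moves", "payload": {"series": [[0, 0, 0, 0, 0, 0], [0, 0, 0, 0, 0, 0], [0, 0, 0, 0, 0, 0], [0, 0, 0, 0, 0, 0], [0, 0, 0, 0, 0, 0], [0, 0, 0, 0, 0, 0]], "jaw": 0, "squeeze": 60}}

```text
time: 5.08
eef_pos: [0.4711, 0.4105, 0.1381]
tcp_rot: [0.683, 0.683, 0.184, -0.183]
contact_force: [-1.5, -1.1, 6.0]
opening: 0.159
finger_force: 58.5
```

Call:
{"api": "apply_moves", "payload": {"series": [[0, 0, 0.02, 0, 0, 0], [0, 0, 0.05, 0, 0, 0], [0, 0, 0.1, 0, 0, 0], [0, 0, 0.15, 0, 0, 0], [0, 0, 0.2, 0, 0, 0], [0, 0, 0.2, 0, 0, 0], [0, 0, 0.2, 0, 0, 0]]}}

```text
time: 5.95
eef_pos: [0.4699, 0.4099, 0.2964]
tcp_rot: [0.683, 0.683, 0.182, -0.183]
contact_force: [-0.2, -0.6, -1.7]
opening: 0.157
finger_force: 58.4
```

```bash
cat >> h.py <<'E'
def gaugeimg(C,T0,Rg):
    pass
E
python3 - <<'E'
from h import *
s=ctrl.get_state(); print(s['time'],s['eef_pos'],s['contact_force'],s['wrist_torque'],s['opening'],s['finger_force'])
for n in ['scene','side','wrist']:
    im,C=snap(n,n+'2.png'); e=np.array(s['eef_pos'])
    print(n,'pred tip',proj(C,e-[0,0,.127]),'cap',proj(C,e+[0,0,.04]),'collar',proj(C,e-[0,0,.061]))
a=cv2.imread('pics/scene2.png');b=cv2.imread('pics/side2.png');w=cv2.imread('pics/wrist2.png')
S,D=cam('scene'),cam('side')
def crop(i,C):
    u,v=map(int,proj(C,e-[0,0,.06])); return cv2.resize(i[v-60:v+60,u-40:u+40],(400,600))
cv2.imwrite('pics/ab.png',np.hstack([crop(a,S),crop(b,D)]))
E
```

```text
5.95 [0.46994099 0.40989491 0.29640811] [-0.17460983 -0.58415476 -1.70294029] [-0.29049079 -0.00847268 -0.04691275] 0.15693177029699598 58.415613770484924
scene pred tip (np.float64(473.19493301084333), np.float64(198.8709520954109)) cap (np.float64(485.965307353491), np.float64(141.27370950439936)) collar (np.float64(477.99869067617874), np.float64(177.20493133713518))
side pred tip (np.float64(200.79372508081096), np.float64(174.3476540453629)) cap (np.float64(192.10163246042043), np.float64(110.4845740906537)) collar (np.float64(197.48297417206743), np.float64(150.02270040885696))
wrist pred tip (np.float64(314.9124034895196), np.float64(341.5149504117562)) cap (np.float64(312.8519072715395), np.float64(343.02376200960737)) collar (np.float64(314.5022207047612), np.float64(341.81530939202605))
```

View pics/ab.png

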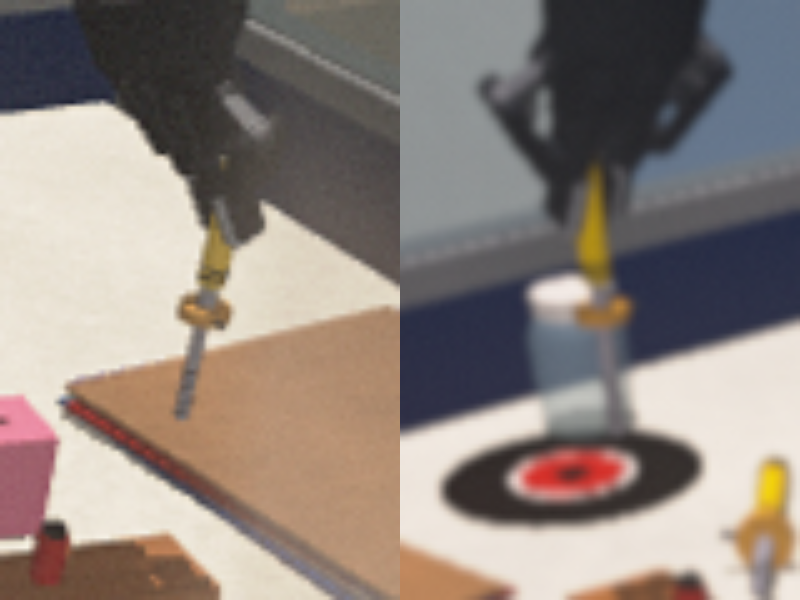

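The gauge hangs upright in the grip: tip at scene (474,200) and side (200,176), within 2 px of prediction. Next I go near the sleeve.

Call:
{"api": "apply_moves", "payload": {"series": [[0.005, -0.05, 0, 0, 0, 0], [0.01, -0.11, 0, 0, 0, 0], [0.02, -0.18, 0, 0, 0, 0], [0.025, -0.25, 0, 0, 0, 0], [0.03, -0.32, 0, 0, 0, 0], [0.04, -0.39, 0, 0, 0, 0], [0.045, -0.44, 0, 0, 0, 0], [0.05, -0.475, 0, 0, 0, 0], [0.05, -0.488, 0, 0, 0, 0], [0.05, -0.488, 0, 0, 0, 0], [0.05, -0.488, 0, 0, 0, 0], [0.05, -0.488, 0, 0, 0, 0]]}}

```text
time: 7.6
eef_pos: [0.5102, 0.0208, 0.2967]
tcp_rot: [0.682, 0.684, 0.182, -0.183]
contact_force: [0.6, 0.0, -0.5]
opening: 0.159
finger_force: 58.5
```

Run:
```python
from h import *
s=ctrl.get_state(); T=tool([0,.5,-.866],[0,1,0]); print(s['time'],s['eef_pos'],s['qpos'],s['contact_force'])
print((R.from_matrix(T)*R.from_quat(s['tcp_rot']).inv()).as_rotvec(degrees=True))
im,C=snap('wrist','w3.png')
print('sleeve pred',proj(C,(.572,-.02,.11)), 'gauge', proj(C,np.array(s['eef_pos'])-[0,0,.06]))
for n in('scene','side'): snap(n,n+'3.png')
```

```text
7.6 [0.51020211 0.02081148 0.29673299] [-0.37811205 -0.07356502  1.93883365  0.48358754  1.49731887 -0.47087585] [ 0.59716223  0.03903528 -0.47267267]
[ 0.02588796 -0.03820874 -0.12713622]
sleeve pred (np.float64(396.50999888395177), np.float64(398.5025306376838)) gauge (np.float64(313.22974508637), np.float64(342.353037668477))
```

View pics/w3.png

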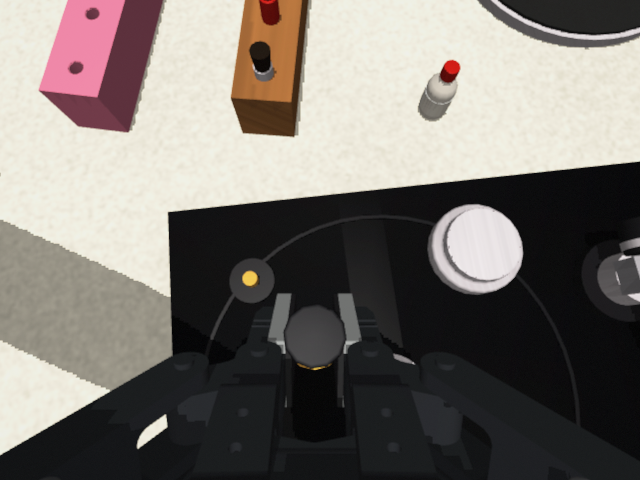

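The sleeve is hidden by the gripper; the pulley shows at (250,279) and the gauge cap at (315,337). I'll step so the sleeve shows.

Call:
{"api": "apply_moves", "payload": {"series": [[-0.015, -0.05, 0, 0, 0, 0], [-0.025, -0.1, 0, 0, 0, 0], [-0.025, -0.1, 0, 0, 0, 0], [-0.025, -0.1, 0, 0, 0, 0], [-0.025, -0.1, 0, 0, 0, 0]]}}

```text
time: 8.38
eef_pos: [0.4905, -0.0593, 0.2967]
tcp_rot: [0.682, 0.684, 0.183, -0.183]
contact_force: [-0.4, 0.8, -0.2]
opening: 0.155
finger_force: 58.5
```

Run:
```python
from h import *
s=ctrl.get_state(); print(s['time'],s['eef_pos'],s['contact_force'])
im,C=snap('wrist','w4.png')
print('sleeve pred',proj(C,(.572,-.02,.11)), 'cap', proj(C,np.array(s['eef_pos'])+[0,0,.036]))
u,v=map(int,proj(C,(.572,-.02,.11)))
g=im[:,:,::-1]; cv2.imwrite('pics/w4c.png',cv2.resize(g[v-60:v+60,u-80:u+80],(800,600),interpolation=cv2.INTER_CUBIC)); print(u-80,v-60)
```

```text
8.375 [ 0.49046122 -0.05925012  0.29672388] [-0.39309272  0.82890711 -0.15227592]
sleeve pred (np.float64(417.01453337406224), np.float64(291.2081687529268)) cap (np.float64(311.8462157844686), np.float64(343.1630162711256))
337 231
```

View pics/w4c.png

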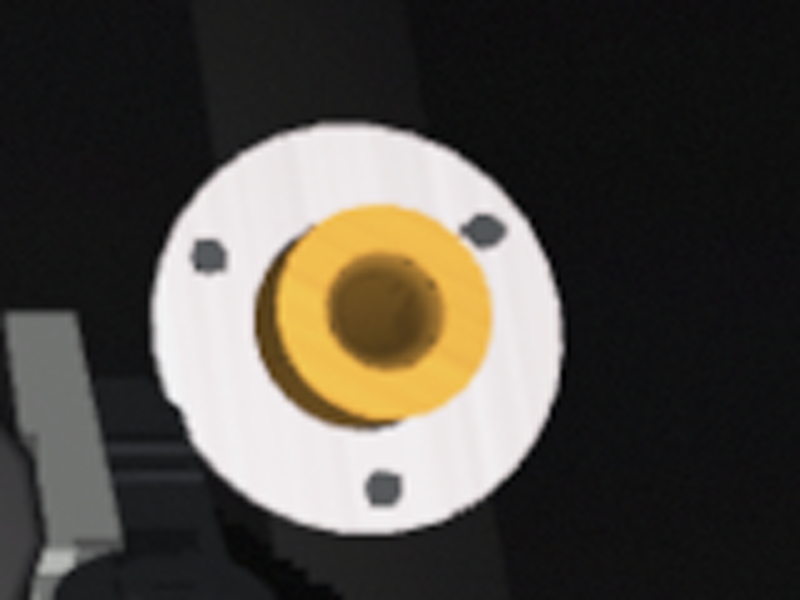

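Rim centre shows at w4 pixel (414,293.4) against a predicted (417,291); that puts the sleeve at about (0.570,−0.0215). Next I move above it and lower the tip to just over the rim.

Call:
{"api": "apply_moves", "payload": {"series": [[0.03, 0.015, 0, 0, 0, 0], [0.065, 0.032, 0, 0, 0, 0], [0.09, 0.045, 0, 0, 0, 0], [0.099, 0.048, 0, 0, 0, 0], [0.099, 0.048, -0.02, 0, 0, 0], [0.099, 0.048, -0.04, 0, 0, 0], [0.099, 0.048, -0.052, 0, 0, 0], [0.099, 0.048, -0.052, 0, 0, 0], [0.099, 0.048, -0.052, 0, 0, 0], [0.099, 0.048, -0.052, 0, 0, 0]]}}

```text
time: 9.68
eef_pos: [0.5699, -0.022, 0.2559]
tcp_rot: [0.683, 0.683, 0.183, -0.182]
contact_force: [0.4, -0.3, -1.1]
opening: 0.156
finger_force: 58.6
```

Run:
```python
from h import *
s=ctrl.get_state(); e=np.array(s['eef_pos']); print(s['time'],e,s['contact_force'])
print(onz(cam('wrist',dict(eef_pos=[.49046,-.05925,.29672],tcp_rot=s['tcp_rot'])),414,293.4,.11))
out=[]
for n in ('scene','side'):
    im,C=snap(n,n+'5.png'); u,v=map(int,proj(C,(.57,-.0215,.13)))
    out.append(cv2.resize(im[v-45:v+45,u-30:u+30,::-1],(400,600),interpolation=cv2.INTER_CUBIC)); print(n,u-30,v-45,'tip',proj(C,e-[0,0,.131]),'rim',proj(C,(.57,-.0215,.11)))
cv2.imwrite('pics/c5.png',np.hstack(out))
```

```text
9.675 [ 0.56994547 -0.02204189  0.25592525] [ 0.36255465 -0.34532215 -1.1327821 ]
[ 0.5698559  -0.02200745  0.11      ]
scene 308 212 tip (np.float64(337.74217026710744), np.float64(259.3883428313743)) rim (np.float64(337.8252833683248), np.float64(264.31529476883134))
side 314 183 tip (np.float64(344.93457543176515), np.float64(230.96457524022523)) rim (np.float64(344.7535208864981), np.float64(236.8247664650962))
```

View pics/c5.png

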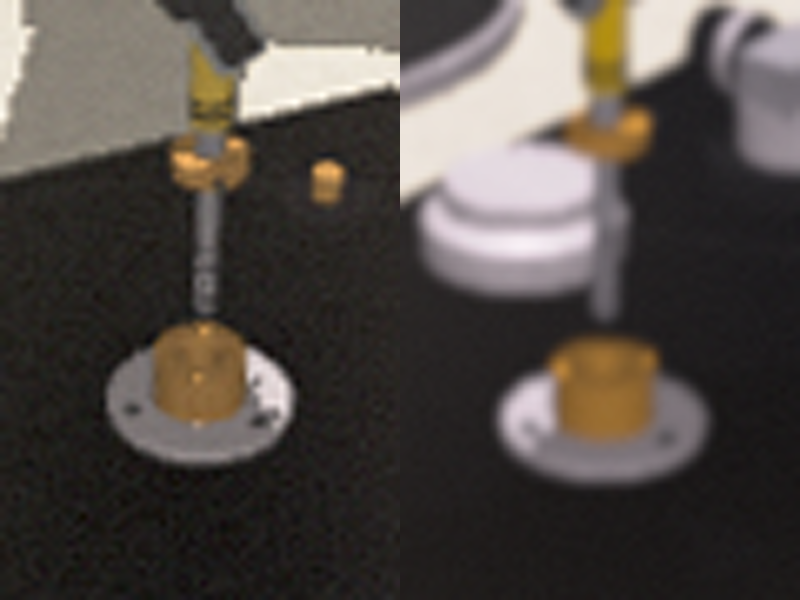

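The picture shows the tip just above the sleeve: scene tip column about 1 px right of the sleeve's centre, side view aligned. Nudge −1 mm in x and y and descend.

Call:
{"api": "apply_moves", "payload": {"series": [[-0.0012, -0.0012, -0.01, 0, 0, 0], [-0.0012, -0.0012, -0.018, 0, 0, 0], [-0.0012, -0.0012, -0.024, 0, 0, 0], [-0.0012, -0.0012, -0.03, 0, 0, 0], [-0.0012, -0.0012, -0.036, 0, 0, 0], [-0.0012, -0.0012, -0.036, 0, 0, 0]]}}

```text
time: 10.52
eef_pos: [0.5684, -0.0227, 0.2258]
tcp_rot: [0.683, 0.683, 0.182, -0.184]
contact_force: [-0.9, 0.8, -1.3]
opening: 0.154
finger_force: 58.6
```

Call:
{"api": "apply_moves", "payload": {"series": [[0, 0, -0.01, 0, 0, 0], [0, 0, -0.02, 0, 0, 0], [0, 0, -0.03, 0, 0, 0], [0, 0, -0.04, 0, 0, 0], [0, 0, -0.046, 0, 0, 0], [0, 0, -0.046, 0, 0, 0]]}}

```text
time: 11.28
eef_pos: [0.5684, -0.0227, 0.189]
tcp_rot: [0.683, 0.683, 0.182, -0.184]
contact_force: [0.6, -0.2, -1.0]
opening: 0.158
finger_force: 58.6
```

Call:
{"api": "apply_moves", "payload": {"series": [[0, 0, -0.003, 0, 0, 0], [0, 0, -0.006, 0, 0, 0], [0, 0, -0.009, 0, 0, 0], [0, 0, -0.011, 0, 0, 0], [0, 0, -0.011, 0, 0, 0]]}}

```text
time: 11.9
eef_pos: [0.5686, -0.0227, 0.1805]
tcp_rot: [0.683, 0.683, 0.182, -0.183]
contact_force: [0.3, -1.0, -1.0]
opening: 0.16
finger_force: 58.6
```

Call:
{"api": "apply_moves", "payload": {"series": [[0, 0, -0.001, 0, 0, 0], [0, 0, -0.002, 0, 0, 0], [0, 0, -0.003, 0, 0, 0], [0, 0, -0.003, 0, 0, 0]]}}

```text
time: 12.4
eef_pos: [0.5686, -0.0228, 0.1782]
tcp_rot: [0.683, 0.683, 0.182, -0.183]
contact_force: [-0.2, -0.3, -1.6]
opening: 0.16
finger_force: 58.6
```

Call:
{"api": "apply_moves", "payload": {"series": [[0, 0, -0.001, 0, 0, 0], [0, 0, -0.002, 0, 0, 0], [0, 0, -0.002, 0, 0, 0], [0, 0, -0.002, 0, 0, 0]]}}

```text
time: 12.9
eef_pos: [0.5687, -0.0228, 0.1767]
tcp_rot: [0.683, 0.683, 0.183, -0.183]
contact_force: [0.2, -0.1, -1.3]
opening: 0.155
finger_force: 58.6
```

Call:
{"api": "apply_moves", "payload": {"series": [[0, 0, -0.001, 0, 0, 0], [0, 0, -0.002, 0, 0, 0], [0, 0, -0.002, 0, 0, 0], [0, 0, -0.002, 0, 0, 0]]}}

```text
time: 13.4
eef_pos: [0.5688, -0.0228, 0.1761]
tcp_rot: [0.683, 0.683, 0.183, -0.183]
contact_force: [-3.0, -0.8, 5.5]
opening: 0.16
finger_force: 59.1
```

The collar rests on the rim (5.5 N, height matches the grasp). Hold briefly, then draw it out.

Call:
{"api": "apply_moves", "payload": {"series": [[0, 0, -0.0005, 0, 0, 0], [0, 0, -0.0005, 0, 0, 0], [0, 0, -0.0005, 0, 0, 0], [0, 0, 0.01, 0, 0, 0], [0, 0, 0.025, 0, 0, 0], [0, 0, 0.045, 0, 0, 0], [0, 0, 0.07, 0, 0, 0], [0, 0, 0.1, 0, 0, 0], [0, 0, 0.13, 0, 0, 0], [0, 0, 0.16, 0, 0, 0], [0, 0, 0.16, 0, 0, 0], [0, 0, 0.16, 0, 0, 0]]}}

```text
time: 14.9
eef_pos: [0.5684, -0.0227, 0.3027]
tcp_rot: [0.683, 0.683, 0.182, -0.183]
contact_force: [-0.2, 0.8, -0.7]
opening: 0.156
finger_force: 58.9
```

Call:
{"api": "apply_moves", "payload": {"series": [[0.01, 0.03, 0, -0.15, 0, 0], [0.02, 0.07, 0, -0.35, 0, 0], [0.035, 0.1, 0, -0.55, 0, 0], [0.042, 0.1, 0, -0.75, 0, 0], [0.042, 0.1, 0, -0.95, 0, 0], [0.042, 0.1, 0, -1, 0, 0], [0.042, 0.1, 0, -1, 0, 0], [0.042, 0.1, 0, -1, 0, 0]]}}

```text
time: 15.9
eef_pos: [0.602, 0.057, 0.3022]
tcp_rot: [0.701, 0.701, -0.093, 0.091]
contact_force: [-0.4, -0.4, -0.8]
opening: 0.157
finger_force: 58.7
```

Call:
{"api": "apply_moves", "payload": {"series": [[0, 0, 0, -0.2, 0, 0], [0, 0, 0, -0.4, 0, 0], [0, 0, 0, -0.6, 0, 0], [0, 0, 0, -0.8, 0, 0], [0, 0, 0, -1, 0, 0], [0, 0, 0, -1, 0, 0], [0, 0, 0, -1, 0, 0], [0, 0, 0, -1, 0, 0]]}}

```text
time: 16.9
eef_pos: [0.6027, 0.0565, 0.3047]
tcp_rot: [0.614, 0.612, -0.353, 0.353]
contact_force: [0.2, -0.8, -1.1]
opening: 0.16
finger_force: 58.7
```

Run:
```python
from h import *
s=ctrl.get_state(); print(s['time'],s['eef_pos'],s['qpos'],s['contact_force'])
M=R.from_quat(s['tcp_rot']).as_matrix(); print(M.round(3))
out=[]
e=np.array(s['eef_pos'])
for n in ('scene','side'):
    im,C=snap(n,n+'6.png'); print(n,'tip pred',proj(C,e-[0,.128,0]),'collar',proj(C,e-[0,.062,0]))
    out.append(cv2.resize(im[:,:,::-1],(400,300)))
    u,v=map(int,proj(C,e-[0,.06,0])); out.append(cv2.resize(im[v-45:v+45,u-60:u+60,::-1],(400,300))); print(u-60,v-45)
cv2.imwrite('pics/c6.png',np.vstack([np.hstack(out[:2]),np.hstack(out[2:])]))
```

```text
16.9 [0.60269904 0.05652635 0.30465168] [ 0.24661963  0.2950193   1.67996501 -0.99542688  1.56856397  0.4726173 ] [ 0.18028259 -0.77911094 -1.09065926]
[[ 0.003  1.    -0.001]
 [ 0.501 -0.002 -0.865]
 [-0.865  0.002 -0.501]]
scene tip pred (np.float64(322.4315857540369), np.float64(203.1064241538307)) collar (np.float64(351.97716284842426), np.float64(198.6568368755338))
292 153
side tip pred (np.float64(374.016093296287), np.float64(154.8317575464609)) collar (np.float64(350.69576597487907), np.float64(147.67530896067572))
290 102
```

View pics/c6.png

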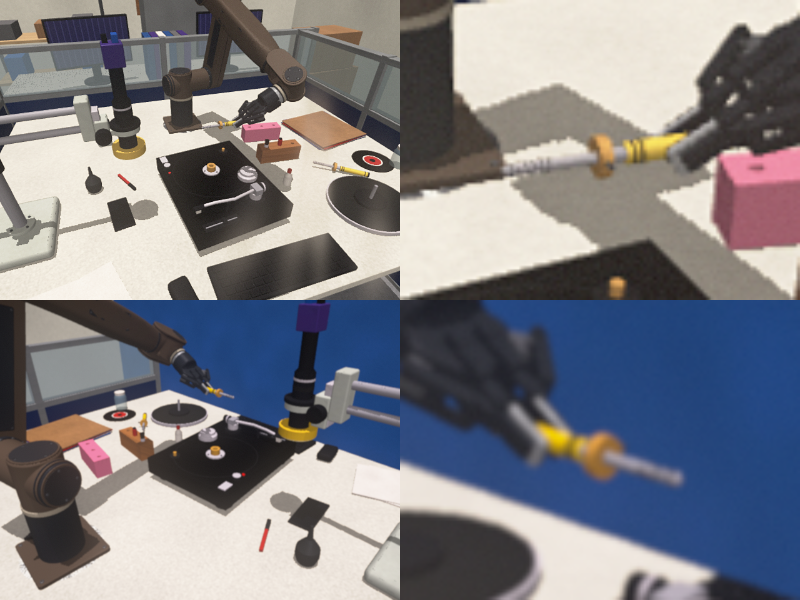

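The gauge is level. Its tip at scene (323,204) and side (374,155) matches prediction within 1 px. Descend, then slide under the lens.

Call:
{"api": "apply_moves", "payload": {"series": [[0, 0, -0.03, 0, 0, 0], [0, 0, -0.07, 0, 0, 0], [0, 0, -0.11, 0, 0, 0], [0, 0, -0.145, 0, 0, 0], [0, 0, -0.155, 0, 0, 0], [0, 0, -0.155, 0, 0, 0], [0, 0, -0.155, 0, 0, 0]]}}

```text
time: 17.88
eef_pos: [0.6029, 0.0573, 0.1805]
tcp_rot: [0.613, 0.612, -0.353, 0.354]
contact_force: [-0.3, -0.2, -1.0]
opening: 0.155
finger_force: 58.7
```

Call:
{"api": "apply_moves", "payload": {"series": [[0, -0.03, 0, 0, 0, 0], [0, -0.07, 0, 0, 0, 0], [0, -0.11, 0, 0, 0, 0], [0, -0.15, 0, 0, 0, 0], [0, -0.19, 0, 0, 0, 0], [0, -0.23, 0, 0, 0, 0], [0, -0.265, 0, 0, 0, 0], [0, -0.29, 0, 0, 0, 0], [0, -0.303, 0, 0, 0, 0], [0, -0.303, 0, 0, 0, 0], [0, -0.303, 0, 0, 0, 0], [0, -0.303, 0, 0, 0, 0]]}}

```text
time: 19.38
eef_pos: [0.6025, -0.1844, 0.179]
tcp_rot: [0.612, 0.613, -0.354, 0.354]
contact_force: [0.5, -0.8, -1.0]
opening: 0.158
finger_force: 58.7
```

Run:
```python
from h import *
s=ctrl.get_state(); print(s['time'],s['eef_pos'],s['contact_force'],s['finger_force'])
M=R.from_quat(s['tcp_rot']).as_matrix(); print(M.round(3))
e=np.array(s['eef_pos']);out=[]
for n in ('scene','side'):
    im,C=snap(n,n+'7.png'); print(n,'tip pred',proj(C,e-[0,.128,0]),'focus',proj(C,(.602,-.315,.18)))
    u,v=map(int,proj(C,(.602,-.28,.22))); out.append(cv2.resize(im[v-60:v+60,u-80:u+80,::-1],(400,300))); print(u-80,v-60)
    for X in [(.602,-.315)]:
      p=np.array([proj(C,(X[0]+.052*np.cos(k),X[1]+.052*np.sin(k),.255)) for k in np.linspace(0,6.28,60)]); print('ring',p.min(0),p.max(0))
cv2.imwrite('pics/c7.png',np.hstack(out))
```

```text
19.375 [ 0.60246277 -0.18436839  0.17899648] [ 0.49929613 -0.79573469 -1.0308449 ] 58.74165952205658
[[-0.001  1.     0.   ]
 [ 0.5    0.001 -0.866]
 [-0.866 -0.001 -0.5  ]]
scene tip pred (np.float64(213.8186022839862), np.float64(271.52277420227773)) focus (np.float64(212.46856518967002), np.float64(271.2461781165744))
146 193
ring [180.66829547 228.1653389 ] [233.36696557 256.96987304]
side tip pred (np.float64(469.74569752037405), np.float64(250.58384295796597)) focus (np.float64(470.914496978196), np.float64(250.69754621938176))
376 165
ring [445.70978502 201.54601783] [507.15326431 226.93472566]
```

View pics/c7.png

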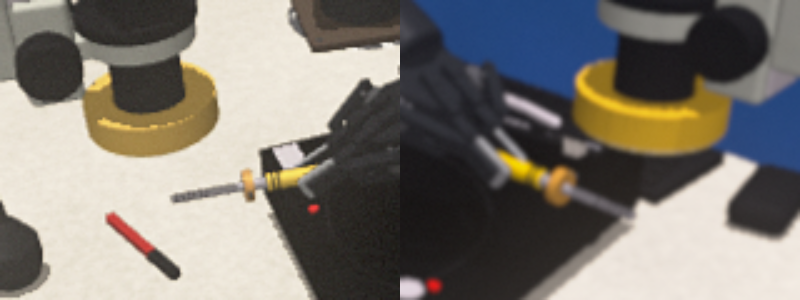

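The tip at scene (215,272), side (469,251) is 3–5 mm short of focus; the ring outline matches the estimate. Move 4 mm further and hold.

Call:
{"api": "apply_moves", "payload": {"series": [[0, -0.003, 0.001, 0, 0, 0], [0, -0.005, 0.001, 0, 0, 0], [0, -0.005, 0.001, 0, 0, 0], [0, -0.005, 0.001, 0, 0, 0], [0, -0.005, 0.001, 0, 0, 0], [0, -0.005, 0.001, 0, 0, 0], [0, -0.005, 0.001, 0, 0, 0], [0, -0.005, 0.001, 0, 0, 0]]}}

```text
time: 20.48
eef_pos: [0.6023, -0.1892, 0.1799]
tcp_rot: [0.612, 0.612, -0.354, 0.353]
contact_force: [-0.1, -0.2, -0.6]
opening: 0.157
finger_force: 58.7
```

Run:
```python
from h import *
s=ctrl.get_state(); print(s['time'],s['eef_pos'],s['contact_force'],s['finger_force'],np.abs(s['dq']).max())
print(ctrl.sign_off())
```

```text
20.475 [ 0.60227476 -0.18916717  0.17991505] [-0.06417436 -0.1683336  -0.56834351] 58.74137878417969 0.002024055104390513
the job is handed in; nothing more can be done
None
```

I handed the job in at 20.5 s: the gauge was lowered until its collar rested on the sleeve's rim, drawn right out, and is now held level and still, with its tip an estimated few mm or less from the microscope's focus; the sign-off returned no verdict.

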